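# Swap the run-down battery packs with the charged ones

### The job

The work lamp and the laser level have run down, and the two packs in the chargers are full: put the large charged pack in the lamp and the small charged pack in the laser level, and put the two run-down packs in the chargers (either pack in either charger), each one seated fully home. Stand a pack upright on a clear spot of the bench when you need somewhere to put it; never tip one over, and leave the tape measure and the enamel pot where they are.

Things in the scene. Friction and masses are not known exactly. Their poses are not given: they have to be found in the camera images.
- large_fresh: Large battery pack, 0.25-0.45 kg (mm): black stem 40x34x43 (x,y,z; foot edges rounded 3) pointing down, black cap 74x46x46 with a grey top inlay above it, total height 89. Origin: centre of the stem's foot; z up through the cap; the cap's 46 width lies along y. Half-turn symmetric about z. Charged; starts in charger_1.
- large_flat: Large battery pack, 0.25-0.45 kg (mm): black stem 40x34x43 (x,y,z; foot edges rounded 3) pointing down, black cap 74x46x46 with a grey top inlay above it, total height 89. Origin: centre of the stem's foot; z up through the cap; the cap's 46 width lies along y. Half-turn symmetric about z. Run down; starts in work_lamp.
- small_fresh: Small battery pack, 0.14-0.25 kg (mm): black stem 40x34x43 (x,y,z; foot edges rounded 3) pointing down, black cap 50x46x34 with a grey top inlay above it, total height 77. Origin: centre of the stem's foot; z up through the cap; the cap's 46 width lies along y. Half-turn symmetric about z. Charged; starts in charger_2.
- small_flat: Small battery pack, 0.14-0.25 kg (mm): black stem 40x34x43 (x,y,z; foot edges rounded 3) pointing down, black cap 50x46x34 with a grey top inlay above it, total height 77. Origin: centre of the stem's foot; z up through the cap; the cap's 46 width lies along y. Half-turn symmetric about z. Run down; starts in laser_level.
- charger_1: Low grey charger, 102x98x56 mm, fixed on bare wood at the left. Open-topped well 48x42 (x,y), 42 deep, 4 mm bevel at the mouth; a stem drops in, either way round, with 4 mm play a side, and the cap then stands 1 mm over the mouth. Origin: underside, below the well's middle; z up, front to -x. Well floor 14 mm, mouth 56 mm above origin. Starts holding large_fresh.
- charger_2: A second charger, the same as charger_1 in looks and every size (well floor 14 mm, mouth 56 mm above its origin), also on the bare wood at the left. Starts holding small_fresh.
- work_lamp: LED work lamp: grey housing, tilted white LED head, black-rimmed, at its front (-x), dark tubular stand, 125x148x85 mm, fixed on the black sheet (top 6 mm above the bench). Well as in charger_1, x and y likewise. Origin: underside, below the well's middle; z up. Well floor 43 mm, mouth 85 mm above origin; nothing stands over 3 mm above the mouth. Starts holding large_flat.
- laser_level: Cross-line laser level: grey body, rubber corners, round black turntable, cross-shaped window at its front (-x), 110x104x80 mm, fixed on the black sheet. Well as in charger_1, x and y likewise. Origin: underside, below the well's middle; z up. Well floor 38 mm, mouth 80 mm above origin; nothing stands above the mouth. Starts holding small_flat.
- tape_measure: Yellow tape measure, 61x89x66 mm, loose bystander; origin: centre of its underside. It and the pot are all that stands on the bare front strip of the bench (wood, z = 0, x 0.37 to 0.51, y -0.35 to 0.15), which has room to park a pack between them.
- enamel_pot: White enamel pot, open at the top, 79 mm across, 88 mm high, loose bystander on the same front strip; origin: centre of its underside.
Things that resemble listed ones, but are neither listed nor needed, are in the scene too. Leave any red look-alike of the large_fresh alone.

How it is judged:
By the outcome, as a careful person would: the job done as asked, in the order asked, and still so for the second after the job is handed in, with the robot touching nothing.
It also fails if it takes over 120 s, if anything falls off the work surface, if the arm or the gripper's body presses on something with over 40 N, if the wrist force passes 120 N, or if a joint passes its speed limit or range.

### The arm

A 6-joint arm with a two-finger parallel gripper is mounted at the origin on a cart in front of the work surface, level with it; the furniture and walls round the work are solid. World frame = base frame: x ahead of the robot, y to its left, z up, the work surface at z = 0. Lengths are in m, angles in rad, forces in N, time in s.
With the tool pointing down it reaches from about 0.3 to 0.95 m from the base axis. Payload 3.1 kg.
Tool frame: the origin (TCP) lies at the very end of the fingers, on their centre line; the grasp point (between the pads) lies 19 mm behind it (ctrl.grip_point_offset is the distance from the TCP to the grasp point, in m); z points along the fingers, y is the direction in which the jaws open and shut (so a half turn about z gives the same grasp; the last joint's range is limited). The gripper opens to 85 mm and grips with 20 to 120 N. Pads are 22 mm wide; open, the fingers measure 114 mm over their backs; the gripper's body (76 mm by 85 mm) begins 54 mm behind the grasp point. The pads swing forward as they close: fully open they stand 13 mm farther back than shut.
Start: joints at [1.238, 0.308, 1.634, -0, 1.2, -0.07], TCP at [0.162, 0.604, 0.202] pointing down, gripper open.
Joint ranges: [-3.06, 3.06], [-0.79, 1.96], [0.05, 2.63], [-1.19, 4.34], [0.05, 2.64], [-2.94, 2.94]. Speed limits (rad/s): [2.79, 2.79, 3.14, 3.14, 3.14, 3.14].

### API

Orientations are given as a unit quaternion [w, x, y, z].
In Python, from plant import ctrl gives the robot as it stands. Calls block until the motion is done:
- ctrl.goto(position, orientation): joint-space move of the TCP to a pose.
- ctrl.line_to(position, orientation=None, vel=0.15): straight line of the TCP; orientation=None keeps the orientation; vel is the mean speed in m/s.
- ctrl.set_joints(angles): joint-space move.
- ctrl.gripper_to(opening): opening from 0.0 (shut) to 1.0 (fully open); the grip force is fixed at half the most; returns when the fingers have stopped.
- ctrl.pause(seconds).
- ctrl.inverse_kinematics(position, orientation): joint angles nearest the present ones, or None.
- ctrl.capture(name): name is "scene" or "top" or "wrist"; returns a dict with "pixels" (480x640x3 uint8, red, green, blue), "z_map" (480x640 float32, m along the optical axis (not along the pixel's ray), 0 where there is no reading), "fx", "fy", "cx", "cy" (pixels), "D" ([k1, k2, p1, p2, k3] as OpenCV has them; the pictures are not rectified), "rvec" (rotation vector, rad) and "tvec" (3), from world to camera coordinates, as OpenCV has them. Camera axes: x right, y down, z forward; pixel columns grow to the right and rows downward; lengths in m; the calibration is good to about 2 mm. A picture is of the moment at which its call begins.
A pose or a line that the arm cannot do raises ctrl.Unreachable and nothing moves.
- ctrl.hand_in(): hands the job in, once; it reports no verdict.
Readings, each from a call of its own:
- ctrl.current_time(): time.
- ctrl.current_qpos(): joint angles.
- ctrl.current_joint_vel(): joint speeds.
- ctrl.current_joint_efforts(): joint torques, N m.
- ctrl.current_tcp_pos(): TCP position.
- ctrl.current_eef_rot(): TCP orientation.
- ctrl.current_wrist_force(): force on the tool from outside, world axes, zero at the start.
- ctrl.current_ft_torque(): the same for the moment, N m.
- ctrl.current_finger_gap(): opening from 0.0 (shut) to 1.0 (fully open).
Only numpy, scipy, OpenCV 4.12 (cv2) and the standard library are available. Lean on these libraries where they do the work, as an engineer would, in place of code of your own. Each camera call takes 0.05 s, during which the arm holds its last target. There are 200 camera calls.

## Working session

There is one attempt and no reset: what is moved stays moved. The work goes in short steps, each a Python script; the robot and the scene stay as the last script left them, time stands still between calls to the robot, and variables do not carry over. Pictures are saved under pics/ and viewed, about 12 in all and at most 16, crops included, and the job is handed in when it is done.

```bash
mkdir -p pics; ls; cat > h.py <<'E'
import numpy as np, cv2
from plant import ctrl
def cap(n,save=None):
    c=ctrl.capture(n)
    if save: cv2.imwrite('pics/'+save+'.png',c['pixels'][:,:,::-1])
    return c
def cloud(c):
    "world xyz per pixel from depth (undistorted rays)"
    K=np.array([[c['fx'],0,c['cx']],[0,c['fy'],c['cy']],[0,0,1]]);h,w=c['z_map'].shape
    u,v=np.meshgrid(np.arange(w),np.arange(h))
    r=cv2.undistortPoints(np.stack([u,v],-1).reshape(-1,1,2).astype(np.float64),K,np.array(c['D'],float)).reshape(h,w,2)
    z=c['z_map'].astype(float); p=np.dstack([r*z[...,None],z])
    R=cv2.Rodrigues(np.array(c['rvec'],float))[0]
    P=(p-np.array(c['tvec'],float).reshape(3))@R
    P[z==0]=np.nan
    return P
def rays(c,uv):
    K=np.array([[c['fx'],0,c['cx']],[0,c['fy'],c['cy']],[0,0,1]])
    r=cv2.undistortPoints(np.array(uv,float).reshape(-1,1,2),K,np.array(c['D'],float)).reshape(-1,2)
    R=cv2.Rodrigues(np.array(c['rvec'],float))[0]
    return -R.T@np.array(c['tvec'],float).reshape(3), np.c_[r,np.ones(len(r))]@R
def onplane(c,uv,z):
    o,d=rays(c,uv); return o+d*((z-o[2])/d[:,2])[:,None]
E
python3 - <<'E'
from h import *
for n in('top','scene'):
    c=cap(n,n+'0'); P=cloud(c); np.savez(n+'0.npz',P=P,**c)
    print(n,c['tvec'],np.nanmin(P,(0,1)),np.nanmax(P,(0,1)))
E
```

```text
pics
top [0.04590277 0.54473271 0.92377833] [-0.37113184 -1.22832625 -0.879078  ] [1.73415001 1.32550743 0.28734412]
scene [-0.46255026  0.24952521  1.33205464] [-0.46944337 -0.75976737 -0.88346108] [2.40019824 1.43749671 0.63644849]
```

View pics/top0.png

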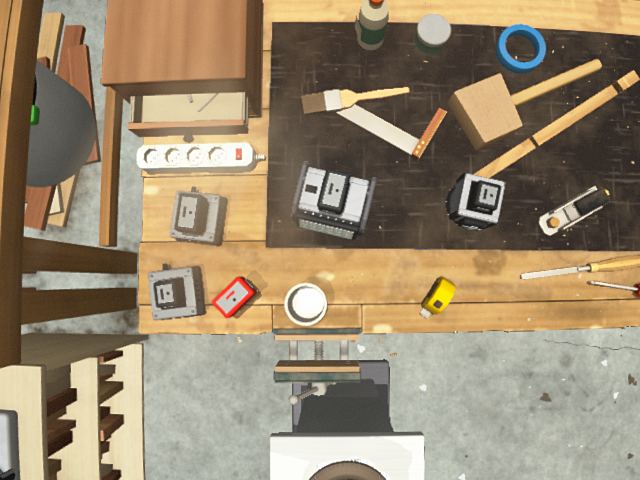

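View pics/scene0.png

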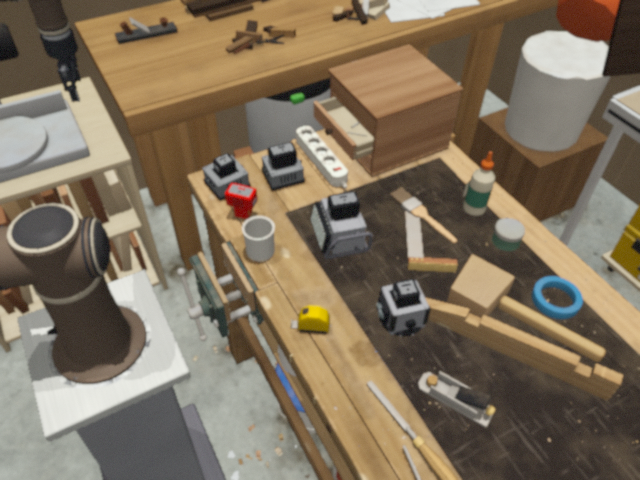

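The top view shows the chargers at (197,215) and (176,292), with the red look-alike at (236,297). The lamp is at (335,200), the level at (477,200), the pot at (306,303) and the tape at (438,297). Next I measure the cap tops, lamp and level bodies from the depth.

```bash
python3 - <<'E'
from h import *
for n in ('top','scene'):
    d=np.load(n+'0.npz'); P=d['P']; c={k:d[k] for k in d.files}
    print(n)
    W=dict(chA=(197,215),chB=(176,292),lamp=(335,190),level=(488,195)) if n=='top' else dict(chA=(283,155),chB=(226,162),lamp=(345,205),level=(405,290))
    zs={}
    for k,(u,v) in W.items():
        w=35
        Q=P[v-w:v+w,u-w:u+w]; z=Q[...,2]; zt=np.nanpercentile(z[z<.2],99)
        zc=np.nanmedian(Q[abs(z-zt)<.008][:,2])
        m=(abs(z-zc)<.008).astype(np.uint8)
        nl,lab,st,ce=cv2.connectedComponentsWithStats(m)
        i=1+np.argmax(st[1:,4]); pts=Q[lab==i]
        r=cv2.minAreaRect((pts[:,:2]*1000).astype(np.float32))
        print(k,'z',zc.round(4),'n',len(pts),'rect',np.round(r[0],1),np.round(r[1],1),round(r[2],1))
# bystanders, strip
d=np.load('top0.npz');P=d['P']
for k,(u,v,w) in dict(red=(236,297,24),pot=(306,303,24),tape=(438,297,26)).items():
    Q=P[v-w:v+w,u-w:u+w]; m=(Q[...,2]>.02)&(Q[...,2]<.12);pts=Q[m]
    print(k,np.nanmax(pts[:,2]),cv2.minAreaRect((pts[:,:2]*1000).astype(np.float32)), pts.min(0),pts.max(0))
E
python3 -c "
import cv2;a=cv2.imread('pics/top0.png')
cv2.imwrite('pics/topz.png',cv2.resize(a[150:330,140:520],None,fx=2.1,fy=2.1,interpolation=cv2.INTER_CUBIC))"
```

```text
top
chA z 0.1025 n 951 rect [601.7 297.4] [48.1 74.9] 82.9
chB z 0.0904 n 620 rect [447.9 343.9] [50.8 46.1] 7.3
lamp z 0.1377 n 1022 rect [633.2  20. ] [46.3 74.7] 75.6
level z 0.1207 n 638 rect [ 624.4 -264.5] [47.6 48.5] 74.8
scene
chA z 0.1031 n 350 rect [601.1 298.2] [53.3 75.9] 84.4
chB z 0.0908 n 312 rect [440.1 214.4] [49.8 74.9] 46.1
lamp z 0.1386 n 440 rect [633.6  20.8] [50.3 74.5] 75.0
level z 0.1216 n 418 rect [ 624.4 -262.2] [51.7 50.2] 79.0
red 0.09331994401194159 ((440.4710388183594, 213.36122131347656), (46.89435577392578, 74.82557678222656), 43.46497344970703) [0.40235776 0.17349018 0.04720549] [0.47803581 0.25207082 0.09331994]
pot 0.09106414581124878 ((425.219970703125, 75.52423095703125), (77.44098663330078, 77.09275817871094), 89.72970581054688) [0.38669685 0.03678174 0.02011489] [0.4637949  0.11428411 0.09106415]
tape 0.06816586024330638 ((439.17755126953125, -188.60748291015625), (35.636959075927734, 72.83963012695312), 55.63591766357422) [ 0.40231234 -0.21786048  0.02011504] [ 0.47406966 -0.15693608  0.06816586]
```

View pics/topz.png

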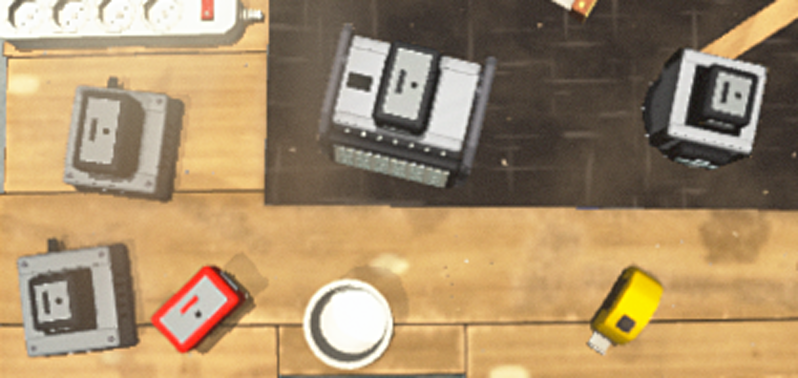

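Cap heights match the given sizes to within 1 mm: A is charger_1 with the large pack, B is charger_2 with the small one, and the lamp and level read 138 and 121 mm. First move: take large_flat from the lamp and park it at (0.44, -0.055).

```bash
cat >> h.py <<'E'
def quat(yaw):
    "tool down, jaws along pack y"
    c,s=np.cos(yaw/2),np.sin(yaw/2)   # Rz(yaw)*Rx(pi)
    return [0,c,s,0]
def best(p,yawdeg):
    o=[]
    q0=np.array(ctrl.current_qpos())
    for k in (0,180):
        q=quat(np.radians(yawdeg+k)); j=ctrl.inverse_kinematics(p,q)
        if j is not None: o.append((np.abs(np.array(j)-q0).max(),q))
    return min(o,key=lambda t:t[0])[1]
HH={'L':.089,'S':.077}; DT={'L':.034,'S':.028}   # TCP below cap top at grasp
ZC=.24
def st(s):
    print(s,'t',round(ctrl.current_time(),1),'tcp',np.round(ctrl.current_tcp_pos(),4),'F',np.round(ctrl.current_wrist_force(),1),'gap',round(ctrl.current_finger_gap(),3))
def pick(kind,xy,yaw,zfoot):
    z=zfoot+HH[kind]-DT[kind]; q=best([*xy,ZC],yaw)
    ctrl.goto([*xy,max(ZC,z+.05)],q); ctrl.gripper_to(1.0)
    ctrl.line_to([*xy,z],vel=.15); ctrl.gripper_to(0); st('gripped')
    ctrl.line_to([*xy,z+.05],vel=.1); ctrl.line_to([*xy,ZC+.02],vel=.2); st('lifted')
def place(kind,xy,yaw,zfoot,ins=True):
    z=zfoot+HH[kind]-DT[kind]; q=best([*xy,ZC],yaw)
    ctrl.goto([*xy,ZC+.02],q)
    if ins:
        ctrl.line_to([*xy,z+.047],vel=.15)
        for d in (.034,.020,.008,.001):
            ctrl.line_to([*xy,z+d],vel=.06); f=ctrl.current_wrist_force(); st('ins%g'%d)
            if np.linalg.norm(f)>30: print('STOP force'); return False
    else:
        ctrl.line_to([*xy,z+.02],vel=.15); ctrl.line_to([*xy,z+.001],vel=.05); st('down')
    return True
def release(xy):
    z=ctrl.current_tcp_pos()[2]
    ctrl.gripper_to(1.0); ctrl.line_to([*xy,ZC],vel=.2); st('released')
E
python3 - <<'E'
from h import *
pick('L',(.6333,.0203),-14.5,.049)
cap('wrist','w1')
if ctrl.current_finger_gap()>.3:
    place('L',(.44,-.055),0,0,False); release((.44,-.055))
E
```

```text
gripped t 4.5 tcp [0.6345 0.0206 0.1057] F [-0.2  0.5  5.7] gap 0.496
lifted t 5.9 tcp [0.6321 0.0203 0.2583] F [-0.1 -0.9 -4.9] gap 0.488
down t 8.7 tcp [ 0.4406 -0.055   0.0564] F [-1.1  0.6  3.1] gap 0.489
released t 10.2 tcp [ 0.4389 -0.0548  0.2387] F [-0.2 -0.3 -0.8] gap 1.003
```

```bash
python3 - <<'E'
from h import *
xy=(.6015,.2976)
ctrl.goto([*xy,.24],best([*xy,.24],-7))
c=cap('top','top1'); P=cloud(c); np.savez('top1.npz',P=P,**c); cap('wrist','w2'); st('')
R=cv2.Rodrigues(np.array(c['rvec'],float))[0]
K=np.array([[c['fx'],0,c['cx']],[0,c['fy'],c['cy']],[0,0,1]])
uv=cv2.projectPoints(np.array([[.633,.02,.091],[.44,-.055,.089]]),c['rvec'],c['tvec'],K,np.array(c['D']))[0].reshape(-1,2);print(uv)
a=c['pixels'][:,:,::-1]
u,v=uv[0].astype(int)
cv2.imwrite('pics/z1.png',np.hstack([cv2.resize(a[v-60:v+60,u-60:u+60],(480,480)),cv2.resize(a[200:340,260:340+30],(300,480))]))
Q=P[v-40:v+40,u-40:u+40]
m=((Q[...,2]<.083)).astype(np.uint8); n,lab,s,ce=cv2.connectedComponentsWithStats(m)
i=lab[40,40]; pts=np.argwhere(lab==i); print('hole px',len(pts))
uvp=np.c_[pts[:,1]+u-40,pts[:,0]+v-40]
w=onplane(c,uvp,.091); print(cv2.minAreaRect((w[:,:2]*1000).astype(np.float32)))
u,v=uv[1].astype(int);Q=P[v-35:v+35,u-35:u+35];p=Q[abs(Q[...,2]-.089)<.008]; print('park',p[:,2].mean(),cv2.minAreaRect((p[:,:2]*1000).astype(np.float32)))
E
```

```text
t 11.8 tcp [0.6018 0.296  0.2404] F [-0.2  0.9  0.5] gap 1.004
[[333.75933096 194.2450211 ]
 [374.99718871 296.00999993]]
hole px 533
((632.6900634765625, 20.73114013671875), (41.52253723144531, 47.15871810913086), 75.35160064697266)
park 0.08824547996295712 ((438.9873352050781, -55.352439880371094), (45.371368408203125, 73.19810485839844), 89.1935043334961)
```

View pics/z1.png

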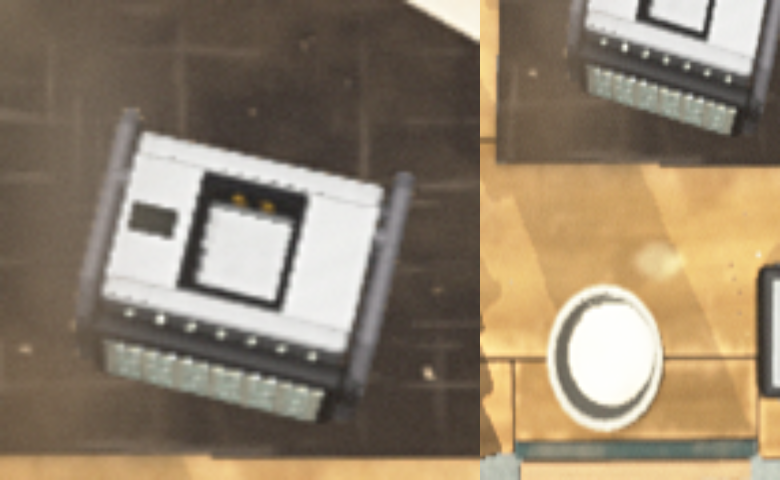

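View pics/w2.png

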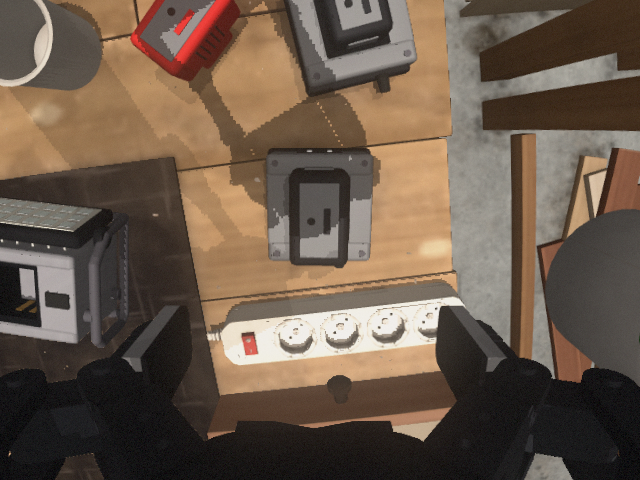

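The zoomed top view shows the lamp well empty, measured at 47x41.5 mm around (0.6327, 0.0207). The pot is untouched and large_flat stands parked, top at 88 mm. The wrist view shows charger_1's pack centred at about (320,217). Next: large_fresh into the lamp.

```bash
cat >> h.py <<'E'
def hole(c,xy,zm):
    K=np.array([[c['fx'],0,c['cx']],[0,c['fy'],c['cy']],[0,0,1]]); P=cloud(c)
    u,v=cv2.projectPoints(np.array([[*xy,zm]]),c['rvec'],c['tvec'],K,np.array(c['D']))[0].reshape(2).astype(int)
    m=(P[v-40:v+40,u-40:u+40,2]<zm-.008).astype(np.uint8); _,lab,_,_=cv2.connectedComponentsWithStats(m)
    pts=np.argwhere(lab==lab[40,40]); w=onplane(c,np.c_[pts[:,1]+u-40,pts[:,0]+v-40],zm)
    print('hole',len(pts),cv2.minAreaRect((w[:,:2]*1000).astype(np.float32)))
def top(c,xy,zt):
    K=np.array([[c['fx'],0,c['cx']],[0,c['fy'],c['cy']],[0,0,1]]); P=cloud(c)
    u,v=cv2.projectPoints(np.array([[*xy,zt]]),c['rvec'],c['tvec'],K,np.array(c['D']))[0].reshape(2).astype(int)
    Q=P[v-35:v+35,u-35:u+35];m=(abs(Q[...,2]-zt)<.009).astype(np.uint8); _,lab,_,_=cv2.connectedComponentsWithStats(m)
    if lab[35,35]==0: print('no top at',zt,'centre z',Q[35,35,2]); return
    p=Q[(lab==lab[35,35])&(m>0)]
    print('top z',np.median(p[:,2]).round(4),'want',zt,cv2.minAreaRect((p[:,:2]*1000).astype(np.float32)))
E
python3 - <<'E'
from h import *
pick('L',(.6014,.2978),-6.5,.014)
if ctrl.current_finger_gap()>.3:
    if place('L',(.6327,.0207),-14.6,.049): release((.6327,.0207))
xy=(.6244,-.2635)
ctrl.goto([*xy,.24],best([*xy,.24],-15)); st('level')
c=cap('top','top2'); hole(c,(.601,.2976),.056); top(c,(.6327,.0207),.138)
w=cap('wrist','w3')
top(w,xy,.121)
E
```

```text
gripped t 14.0 tcp [0.6024 0.2984 0.0706] F [-0.2  0.1  5.9] gap 0.49
lifted t 15.6 tcp [0.6002 0.2973 0.258 ] F [ 0.9 -0.5 -3.1] gap 0.489
ins0.034 t 17.9 tcp [0.6322 0.0207 0.1375] F [ 0.8 -0.2 -2. ] gap 0.483
ins0.02 t 18.3 tcp [0.6319 0.0207 0.123 ] F [-0.1  0.1 -2.5] gap 0.489
ins0.008 t 18.6 tcp [0.6319 0.0207 0.1111] F [-0.4 -1.  -2.4] gap 0.485
ins0.001 t 18.9 tcp [0.6342 0.0207 0.1061] F [ 0.7 -0.5  1.4] gap 0.485
released t 20.2 tcp [0.6317 0.0207 0.2386] F [0.5 0.5 0.2] gap 0.998
level t 21.3 tcp [ 0.6245 -0.2621  0.2394] F [0.4 0.9 0.9] gap 0.998
hole 488 ((600.5567626953125, 296.7402038574219), (41.90763854980469, 48.079097747802734), 83.00012969970703)
top z 0.1377 want 0.138 ((633.4757080078125, 19.577987670898438), (46.10612487792969, 74.50201416015625), 74.5889663696289)
top z 0.1213 want 0.121 ((623.6942749023438, -263.02490234375), (46.744693756103516, 48.95743179321289), 74.15924072265625)
```

View pics/top2.png

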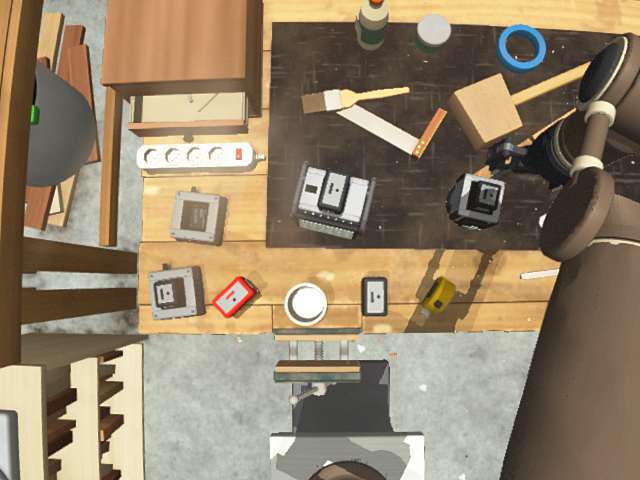

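The top view shows large_fresh seated in the lamp at (335,190), top at 137.7 mm, and charger_1's well empty at (200,213). large_flat stands parked at (375,295). Next: small_flat into charger_1, then view the level's well.

```bash
python3 - <<'E'
from h import *
ok=False
pick('S',(.6241,-.2635),-15.2,.044)
if ctrl.current_finger_gap()>.3:
    ok=place('S',(.6007,.2969),-7,.014)
    if ok: release((.6007,.2969))
if ok:
    xy=(.4479,.3439)
    ctrl.goto([*xy,.24],best([*xy,.24],7.3)); st('ch2')
    c=cap('top','top3'); hole(c,(.624,-.2635),.086); top(c,(.6007,.2969),.091)
    w=cap('wrist','w4'); top(w,xy,.091)
E
```

```text
gripped t 23.8 tcp [ 0.6241 -0.2635  0.0929] F [-0.4 -0.1  0.3] gap 0.001
lifted t 25.2 tcp [ 0.6231 -0.2631  0.2582] F [ 0.6 -0.4 -1.1] gap 0.003
```

```bash
python3 - <<'E'
from h import *
ctrl.gripper_to(1.0)
c=cap('wrist','w5'); top(c,(.624,-.2635),.121); st('')
E
```

```text
top z 0.1213 want 0.121 ((623.7824096679688, -263.26324462890625), (46.14458084106445, 50.540016174316406), 75.93399810791016)
 t 26.0 tcp [ 0.6241 -0.2635  0.2601] F [-0.1 -0.4  0.8] gap 0.998
```

View pics/w5.png

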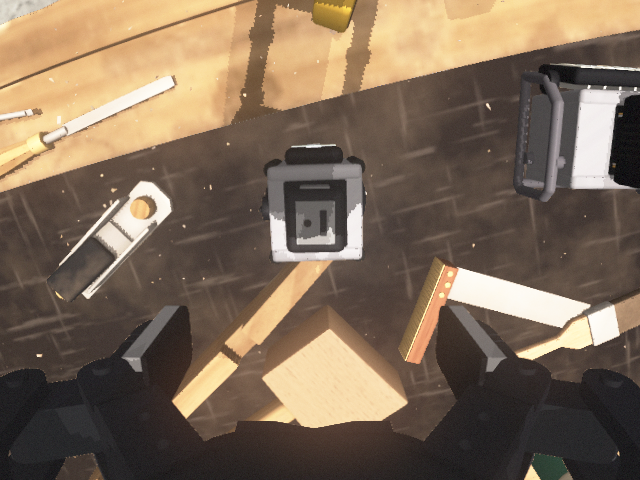

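The wrist view shows small_flat unmoved in the level at (316,218), so the shallow grip slid off its top. I'll grip 5 mm deeper and check the hold before travelling.

```bash
sed -i "s/'S':.028}/'S':.033}/" h.py; python3 - <<'E'
from h import *
ok=False
pick('S',(.6239,-.2633),-14.8,.044)
if ctrl.current_finger_gap()>.3:
    ok=place('S',(.6007,.2969),-7,.014)
    if ok: release((.6007,.2969))
if ok:
    xy=(.4479,.3439)
    ctrl.goto([*xy,.24],best([*xy,.24],7.3)); st('ch2')
    c=cap('top','top3'); hole(c,(.624,-.2635),.086); top(c,(.6007,.2969),.091)
    w=cap('wrist','w4'); top(w,xy,.091)
E
```

```text
gripped t 28.4 tcp [ 0.6292 -0.2584  0.0977] F [-3.8 17.2 29.8] gap 0.056
lifted t 29.8 tcp [ 0.6229 -0.2629  0.2581] F [-0.7 -0.3 -0.6] gap 0.003
```

```bash
python3 - <<'E'
from h import *
ctrl.gripper_to(1.0)
w=cap('wrist','w6'); top(w,(.624,-.2635),.121)
xy=(.6239,-.2633)
ctrl.line_to([*xy,.12],vel=.2)
a=cap('wrist','w7'); s=cap('scene')
ctrl.line_to([*xy,.090],vel=.1); st('low')
b=cap('wrist','w8'); s=cap('scene','s8'); t=cap('top')
K=np.array([[s['fx'],0,s['cx']],[0,s['fy'],s['cy']],[0,0,1]])
f=lambda im,u,v,w:cv2.resize(im[max(v-w,0):v+w,max(u-w,0):u+w,::-1],(400,400),interpolation=cv2.INTER_CUBIC)
cv2.imwrite('pics/m1.png',np.hstack([cv2.resize(b['pixels'][:,:,::-1],(400,400)),f(s['pixels'],405,295,55)]))
for g in (.75,.65,.58,.54): ctrl.gripper_to(g); st(g)
E
```

```text
top z 0.1213 want 0.121 ((623.8704833984375, -263.0271301269531), (46.107521057128906, 50.39690399169922), 76.49089813232422)
low t 32.0 tcp [ 0.6232 -0.2629  0.089 ] F [ 0.2  0.5 -0.3] gap 1.0
0.75 t 32.5 tcp [ 0.624  -0.2634  0.0903] F [ 0.6 -0.1  0. ] gap 0.75
0.65 t 32.8 tcp [ 0.6239 -0.2633  0.09  ] F [-0.  -0.8 -0.9] gap 0.649
0.58 t 33.0 tcp [ 0.6239 -0.2633  0.0899] F [-0.1 -0.5  0.7] gap 0.577
0.54 t 33.2 tcp [ 0.6239 -0.2633  0.09  ] F [-0.8  0.4 -0.2] gap 0.538
```

View pics/m1.png

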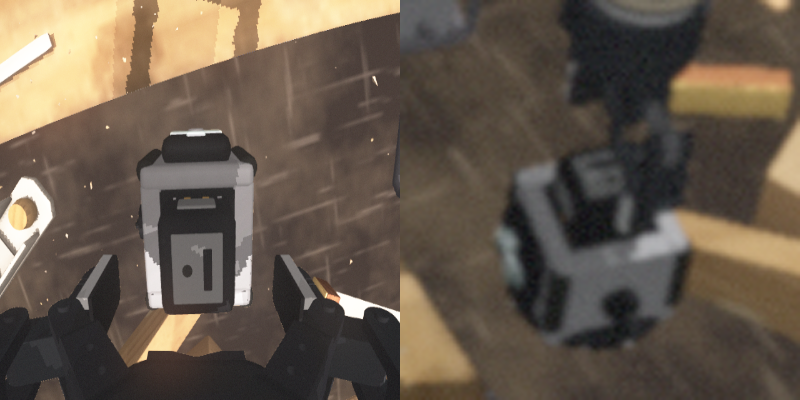

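The wrist view at low height shows the pack at (198,250) with the fingers level with its far end. The scene view hints that the fingers sit beyond the pack on the +x side. I'll check by projecting the expected fingertip points.

```bash
python3 - <<'E'
from h import *
st('')
print(ctrl.current_eef_rot(), ctrl.current_qpos())
x,y,z=ctrl.current_tcp_pos()
R=cv2.Rodrigues
from scipy.spatial.transform import Rotation as Ro
q=ctrl.current_eef_rot(); M=Ro.from_quat([q[1],q[2],q[3],q[0]]).as_matrix(); T=np.array([x,y,z])
pts=[T, T+M@[0,.023,-.004],T+M@[0,-.023,-.004],T+M@[0,.023,-.042],T+M@[0,-.023,-.042],T+M@[0,0,-.073]]
out=[]
for n,sc in(('scene',4),('wrist',1)):
    s=cap(n); K=np.array([[s['fx'],0,s['cx']],[0,s['fy'],s['cy']],[0,0,1]])
    uv=cv2.projectPoints(np.array(pts),s['rvec'],s['tvec'],K,np.array(s['D']))[0].reshape(-1,2)
    im=s['pixels'][:,:,::-1].copy()
    if n=='scene':
        u0,v0=355,230; im=cv2.resize(im[v0:v0+100,u0:u0+100],(480,480),interpolation=cv2.INTER_CUBIC); uv=(uv-[u0,v0])*4.8
    else: im=im[:,160:480]; uv=uv-[160,0]
    for i,p in enumerate(uv): cv2.circle(im,tuple(int(a) for a in p),4,[(0,0,255),(0,255,0),(255,0,0),(0,255,255),(255,255,0),(255,0,255)][i],-1)
    out.append(im)
cv2.imwrite('pics/m2.png',np.hstack(out))
E
```

```text
t 33.2 tcp [ 0.6239 -0.2633  0.09  ] F [-0.8  0.4 -0.2] gap 0.538
[-1.48217680e-05  1.28810407e-01  9.91669239e-01  1.70052833e-05] [-4.63655916e-01  5.19093694e-01  1.57830001e+00  2.59029195e-05
  1.04423811e+00 -1.77612666e+00]
```

View pics/m2.png

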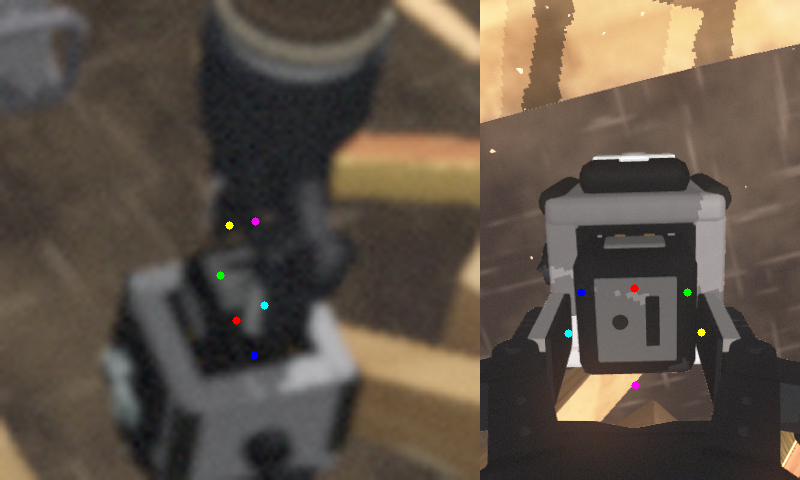

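Projection agrees with the picture: the fingers straddle the cap correctly, at red (635,288) and pads (568,333)/(701,333). I'll close in small steps and watch for the slip.

```bash
python3 - <<'E'
from h import *
ims=[]
for g in (.50,.48,.46,.43):
    ctrl.gripper_to(g); st(g)
    w=cap('wrist'); P=cloud(w); ims.append(w['pixels'][180:420,180:460,::-1])
    top(w,(.6239,-.2633),.121)
    if ctrl.current_finger_gap()<.45: break
cv2.imwrite('pics/m3.png',np.vstack([np.hstack(ims[:2]),np.hstack((ims[2:]+ims[-1:])[:2])]))
E
```

```text
0.5 t 33.5 tcp [ 0.6241 -0.2634  0.0903] F [-0.  -0.5  1.3] gap 0.501
top z 0.1221 want 0.121 ((623.2477416992188, -263.6830749511719), (26.21354866027832, 29.15635108947754), 75.16493225097656)
0.48 t 33.8 tcp [ 0.6243 -0.2634  0.0905] F [-0.3  1.   2.8] gap 0.477
top z 0.1221 want 0.121 ((623.1281127929688, -263.54071044921875), (26.34865951538086, 28.90192985534668), 74.94873809814453)
0.46 t 34.1 tcp [ 0.6245 -0.2629  0.0907] F [0.8 2.2 4.4] gap 0.457
top z 0.1221 want 0.121 ((623.4500732421875, -263.68695068359375), (26.28546905517578, 29.17275047302246), 75.7002182006836)
0.43 t 34.4 tcp [ 0.6248 -0.2626  0.0913] F [-1.   3.7  7.8] gap 0.433
top z 0.1223 want 0.121 ((623.333251953125, -263.7164001464844), (26.39940643310547, 29.039588928222656), 75.87203979492188)
```

View pics/m3.png

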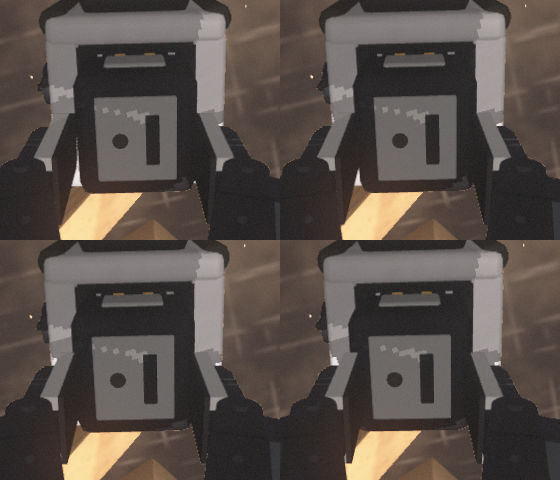

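```bash
python3 - <<'E'
from h import *
from scipy.spatial.transform import Rotation as Ro
q=ctrl.current_eef_rot(); M=Ro.from_quat([q[1],q[2],q[3],q[0]]).as_matrix(); T=np.array(ctrl.current_tcp_pos())
st('')
for n in ('wrist','scene'):
    c=cap(n); P=cloud(c).reshape(-1,3); P=P[np.isfinite(P[:,0])]; L=(P-T)@M
    print(n)
    for a,b in ((-.08,-.07),(-.07,-.06),(-.06,-.05),(-.05,-.04),(-.04,-.03),(-.03,-.02),(-.02,-.01),(-.01,.0)):
        m=(L[:,2]>a)&(L[:,2]<b)&(abs(L[:,0])<.06)&(abs(L[:,1])<.07)
        for s,nm in ((1,'y+'),(-1,'y-')):
            k=L[m&(s*L[:,1]>0)]
            if len(k)>3: print(a,nm,len(k),'x',np.percentile(k[:,0],[2,50,98]).round(3),'y',np.percentile(k[:,1],[2,50,98]).round(3))
E
```

```text
t 34.4 tcp [ 0.6248 -0.2626  0.0913] F [0.2 3.4 7.5] gap 0.43
wrist
-0.08 y+ 1493 x [0.004 0.013 0.015] y [0.019 0.029 0.048]
-0.08 y- 1496 x [0.004 0.013 0.015] y [-0.048 -0.03  -0.02 ]
-0.07 y+ 1138 x [-0.009  0.007  0.013] y [0.018 0.019 0.024]
-0.07 y- 1156 x [-0.009  0.007  0.013] y [-0.025 -0.02  -0.019]
-0.06 y+ 833 x [-0.008  0.008  0.013] y [0.018 0.021 0.031]
-0.06 y- 823 x [-0.008  0.008  0.013] y [-0.032 -0.021 -0.019]
-0.05 y+ 688 x [-0.008  0.008  0.013] y [0.018 0.02  0.031]
-0.05 y- 684 x [-0.009  0.008  0.013] y [-0.032 -0.021 -0.019]
-0.04 y+ 4369 x [-0.018  0.003  0.021] y [0.    0.009 0.022]
-0.04 y- 4327 x [-0.018  0.003  0.02 ] y [-0.023 -0.009 -0.001]
-0.03 y+ 2356 x [-0.022  0.018  0.026] y [0.    0.013 0.02 ]
-0.03 y- 2987 x [-0.023  0.017  0.025] y [-0.024 -0.014 -0.001]
-0.02 y+ 411 x [0.025 0.026 0.027] y [0.    0.008 0.019]
-0.02 y- 501 x [0.024 0.026 0.027] y [-0.023 -0.01  -0.001]
-0.01 y+ 171 x [0.024 0.026 0.027] y [0.001 0.012 0.019]
-0.01 y- 189 x [0.024 0.025 0.027] y [-0.023 -0.016 -0.001]
scene
-0.08 y+ 21 x [0.004 0.011 0.013] y [0.019 0.024 0.0
[... 193 characters left out ...]
.    0.007 0.012] y [0.017 0.019 0.025]
-0.06 y- 23 x [-0.005  0.008  0.012] y [-0.032 -0.027 -0.021]
-0.05 y+ 17 x [-0.002  0.006  0.011] y [0.016 0.019 0.023]
-0.05 y- 25 x [-0.005  0.006  0.012] y [-0.033 -0.027 -0.02 ]
-0.04 y+ 81 x [-0.011  0.008  0.023] y [0.001 0.013 0.023]
-0.04 y- 59 x [-0.019  0.012  0.021] y [-0.029 -0.014 -0.001]
-0.03 y+ 51 x [-0.02   0.017  0.025] y [0.    0.009 0.021]
-0.03 y- 105 x [-0.024  0.012  0.026] y [-0.025 -0.021 -0.002]
-0.02 y+ 11 x [0.023 0.025 0.026] y [0.002 0.012 0.019]
-0.02 y- 69 x [-0.024  0.006  0.026] y [-0.026 -0.022 -0.005]
-0.01 y+ 5 x [0.024 0.025 0.03 ] y [0.006 0.012 0.02 ]
-0.01 y- 57 x [-0.023  0.005  0.026] y [-0.03  -0.023 -0.007]
```

The depth shows the fingertips about 30 mm behind the reported TCP, resting on the cap's top edge. The large packs were therefore only lightly held. I'll lift clear and measure the true fingertip reach in free space.

```bash
python3 - <<'E'
from h import *
from scipy.spatial.transform import Rotation as Ro
print(ctrl.grip_point_offset)
ctrl.gripper_to(1.0); ctrl.line_to([.6239,-.2633,.26],vel=.2)
for g in (1.0,.54,0):
    ctrl.gripper_to(g)
    q=ctrl.current_eef_rot(); M=Ro.from_quat([q[1],q[2],q[3],q[0]]).as_matrix(); T=np.array(ctrl.current_tcp_pos())
    for n in ('wrist','scene'):
        c=cap(n); P=cloud(c).reshape(-1,3); P=P[np.isfinite(P[:,0])]; L=(P-T)@M
        m=(L[:,2]<.03)&(L[:,2]>-.12)&(abs(L[:,0])<.03)&(abs(L[:,1])<.07)
        k=L[m]; print(g,n,'finger end z',np.percentile(k[:,2],[98,99.5,100]).round(4),'y range near end',(k[k[:,2]>np.percentile(k[:,2],90)][:,1]*1000).round()[::40])
    if g==.54: top(cap('wrist'),(.6239,-.2633),.121)
st('')
E
```

```text
0.0187
1.0 wrist finger end z [-0.0505 -0.0454 -0.0418] y range near end [-50.  47.  43. -43. -46.  47.  43. -43. -49.  43. -43.  49.  42. -44.
  46. -43. -48.  42. -45.  44. -43.  47. -43.  46. -44.  43. -47.  42.
 -55. -43.  46. -45.  42. -54. -43.  47. -45.  42.  55. -43.  42. -54.
 -43.  45. -47.  42.  48. -46.  42.  53. -44.  42.  53. -44.  42.  54.
 -43.  42.  54. -43.  42.  54. -43.  42.  55. -43.  42. -45.  42. -56.
 -43.  55. -43.  55. -43.  55. -43. -56.  42. -57.  42.  56. -43.  55.
 -43.  54. -43.  54. -43.  54. -43. -43.  43. -44. -43.  42. -43. -43.
  42.  42. -43.  42.  42. -43. -43.  42.  42. -43. -43.  43.  42. -43.
 -43.  42.  42.  43. -44. -43. -43. -43. -43. -43. -43. -42. -43.  42.
  42.  42. -44. -43.  42.  42. -43. -44.  42. -43.  42.]
1.0 scene finger end z [-0.0459 -0.0434 -0.0428] y range near end [ 49. -46.]
0.54 wrist finger end z [-0.0444 -0.0372 -0.0305] y range near end [-30.  29.  29.  28.  27.  25.  24.  23. -25. -28.  27.  23. -24. -27.
  27.  23. -27.  28. -24.  32. -24.  33. -24.  33. -24.  32. -26.  27.
 -28.  24. -33.  23.  36. -24.  32. -26.  25
[... 1095 characters left out ...]
 -12.   0. -14.  -1.  12.  -2.  11.  -4.
   9.  -5.   7.  -8.   4. -10.   2. -13.  -0.  12.  -3.  10.  -5.   7.
  -8.   4. -11.   1.  13.  -2.  10.  -5.   6.  -7.   3. -10.   0.  11.
  -3.   8.  -7.   4. -12.  -1.   9.  -7.   4. -13.  -2.   8.  -8.   2.
  13.  -8.   3.  13. -13.  -2.  10. -27.  -6.   4.  24. -11.  -0.  11.
 -24.  -6.   4.  22.  -8.   3.  22.  -2.  14.   4.  -2.  16. -20.  19.
  16.  -2. -19.  19.   1. -17. -20.  19.   1.  -2. -19. -21.  20.  -1.
  -0.   1.   1.  -2.  -2.  -2.  -2.  -2.  -2.  -2.  -1.  -1.  -1.  -0.
  -0.  -1.   2.  -3.]
0 scene finger end z [-0.0362 -0.033  -0.0277] y range near end [  5. -12.]
 t 37.6 tcp [ 0.6239 -0.2633  0.26  ] F [-0.8  0.4 -1.1] gap 0.0
```

Both cameras put the fingertips 29–31 mm short of the reported TCP, so I grip that much deeper.

```bash
sed -i "s/DT={.*}/DT={'L':.062,'S':.058}/; s/^ZC=.*/ZC=.20/" h.py; grep -n "^HH\|^ZC" h.py; python3 - <<'E'
from h import *
ok=False
ctrl.gripper_to(1.0)
pick('S',(.6237,-.2631),-14.5,.044)
if ctrl.current_finger_gap()>.3:
    ok=place('S',(.6007,.2969),-7,.014)
    if ok: release((.6007,.2969))
if ok:
    xy=(.4479,.3439)
    ctrl.goto([*xy,.22],best([*xy,.22],7.3)); st('ch2')
    c=cap('top','top3'); hole(c,(.624,-.2635),.086); top(c,(.6007,.2969),.091)
    w=cap('wrist','w4'); top(w,xy,.091)
E
```

```text
35:HH={'L':.089,'S':.077}; DT={'L':.062,'S':.058}   # TCP below cap top at grasp
36:ZC=.20
gripped t 40.4 tcp [ 0.6247 -0.2634  0.0643] F [1.2 0.3 3.8] gap 0.531
lifted t 41.8 tcp [ 0.6227 -0.2626  0.2183] F [-0.5  0.1 -2.6] gap 0.528
ins0.034 t 45.2 tcp [0.6002 0.2968 0.0664] F [ 0.2  0.4 -1.8] gap 0.531
ins0.02 t 45.6 tcp [0.6    0.2969 0.0521] F [ 0.1  0.8 -2.5] gap 0.53
ins0.008 t 46.0 tcp [0.6001 0.2969 0.0402] F [-0.3  1.5 -3.9] gap 0.53
ins0.001 t 46.2 tcp [0.6011 0.2969 0.0341] F [ 0.8  0.6 -2.4] gap 0.53
released t 47.7 tcp [0.5996 0.2964 0.1984] F [-0.2 -0.3 -0.5] gap 0.998
ch2 t 48.4 tcp [0.4486 0.3438 0.2195] F [-0.2  0.2  0.7] gap 1.005
hole 480 ((624.4666137695312, -262.3367004394531), (40.46696853637695, 46.216434478759766), 76.34439086914062)
top z 0.0902 want 0.091 ((601.9161987304688, 294.4714050292969), (48.290157318115234, 51.00222396850586), 86.81632232666016)
top z 0.091 want 0.091 ((446.2951965332031, 345.47119140625), (50.04422378540039, 46.45874786376953), 7.619967460632324)
```

small_flat is seated in charger_1, top at 90.2 mm (91 wanted), and the grip now reads the true 46 mm width. Next: small_fresh into the level.

```bash
python3 - <<'E'
from h import *
ok=False
pick('S',(.4470,.3447),7.4,.014)
if ctrl.current_finger_gap()>.3:
    ok=place('S',(.6243,-.2626),-14.2,.044)
    if ok: release((.6243,-.2626))
if ok:
    xy=(.439,-.0553)
    ctrl.goto([*xy,.22],best([*xy,.22],-.5)); st('park')
    c=cap('top','top4'); hole(c,(.447,.3445),.056); top(c,(.6243,-.2626),.121)
    w=cap('wrist','w9'); top(w,xy,.089)
E
```

```text
gripped t 50.7 tcp [0.4479 0.3453 0.034 ] F [-0.4  1.2  4.2] gap 0.528
lifted t 52.2 tcp [0.4459 0.344  0.2183] F [-0.3  0.1 -2.3] gap 0.531
ins0.034 t 55.7 tcp [ 0.6238 -0.2624  0.0964] F [-0.4 -0.6 -2. ] gap 0.527
ins0.02 t 56.0 tcp [ 0.6236 -0.2623  0.0819] F [ 0.7  0.2 -0.3] gap 0.529
ins0.008 t 56.4 tcp [ 0.6236 -0.2622  0.07  ] F [ 0.3 -0.3 -2. ] gap 0.528
ins0.001 t 56.7 tcp [ 0.625  -0.263   0.0644] F [ 0.4  0.6 -1. ] gap 0.528
released t 58.0 tcp [ 0.6233 -0.2621  0.1986] F [-0.2 -0.  -0.2] gap 1.0
park t 59.1 tcp [ 0.44   -0.0559  0.2201] F [-0.  -1.   0.6] gap 1.001
hole 486 ((447.2539978027344, 341.5242614746094), (48.628257751464844, 40.8407096862793), 6.579557418823242)
top z 0.1206 want 0.121 ((624.1234741210938, -264.05914306640625), (46.7061767578125, 52.27629852294922), 76.54857635498047)
top z 0.0893 want 0.089 ((439.7872009277344, -53.45246124267578), (46.611698150634766, 54.706268310546875), 89.221923828125)
```

View pics/w9.png

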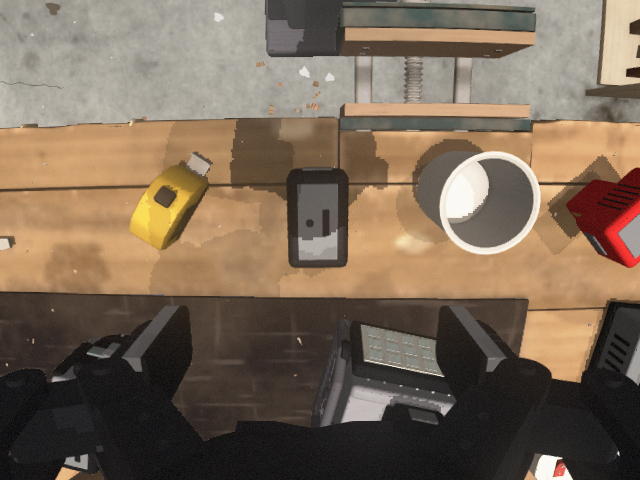

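The wrist view shows large_flat upright at (318,218), between the untouched tape (168,208) and pot (490,200). Last pack: large_flat into charger_2.

```bash
python3 - <<'E'
from h import *
ok=False
pick('L',(.4392,-.0548),-.6,0)
if ctrl.current_finger_gap()>.3:
    ok=place('L',(.4472,.3427),7,.014)
    if ok: release((.4472,.3427))
if ok:
    ctrl.goto([.44,-.055,.26],best([.44,-.055,.26],0)); st('end')
    c=cap('top','top5')
    top(c,(.4472,.3427),.103);top(c,(.6007,.2969),.091);top(c,(.6327,.0207),.138);top(c,(.6243,-.2626),.121)
    P=cloud(c)
    for k,(u,v,w) in dict(red=(236,297,24),pot=(306,303,24),tape=(438,297,26)).items():
        Q=P[v-w:v+w,u-w:u+w]; m=(Q[...,2]>.02)&(Q[...,2]<.12);pts=Q[m]; print(k,cv2.minAreaRect((pts[:,:2]*1000).astype(np.float32)))
E
```

```text
gripped t 61.4 tcp [ 0.4398 -0.0547  0.0278] F [-0.9  0.8  6.1] gap 0.533
lifted t 62.9 tcp [ 0.4377 -0.0545  0.2182] F [ 0.2  0.3 -4.2] gap 0.528
ins0.034 t 65.8 tcp [0.4466 0.3424 0.0745] F [-0.3 -0.1 -4.1] gap 0.53
ins0.02 t 66.2 tcp [0.4465 0.3423 0.0601] F [ 0.5 -0.8 -5. ] gap 0.532
ins0.008 t 66.5 tcp [0.4465 0.3423 0.0482] F [-0.1  0.6 -4.1] gap 0.525
ins0.001 t 66.8 tcp [0.4473 0.3428 0.0419] F [ 0.7 -0.1 -3.1] gap 0.527
released t 68.2 tcp [0.4462 0.3421 0.1986] F [-0.5  0.1 -0.3] gap 1.003
end t 69.7 tcp [ 0.4401 -0.0543  0.2597] F [-0.1  0.6  0. ] gap 0.998
top z 0.1025 want 0.103 ((447.22509765625, 341.7992858886719), (75.35237884521484, 46.52570724487305), 8.558345794677734)
top z 0.0901 want 0.091 ((602.0307006835938, 295.0750732421875), (48.55754470825195, 50.7024040222168), 85.89862823486328)
top z 0.1377 want 0.138 ((633.386962890625, 19.565107345581055), (46.028778076171875, 74.35249328613281), 74.55313110351562)
top z 0.1207 want 0.121 ((624.564453125, -264.51507568359375), (46.80575942993164, 49.31881332397461), 76.69956970214844)
red ((440.33984375, 213.5198974609375), (46.577178955078125, 75.31126403808594), 42.72068405151367)
pot ((425.21539306640625, 75.62849426269531), (77.6484146118164, 77.03189086914062), 89.59091186523438)
tape ((0.0, 0.0), (0.0, 0.0), 0.0)
```

View pics/top5.png

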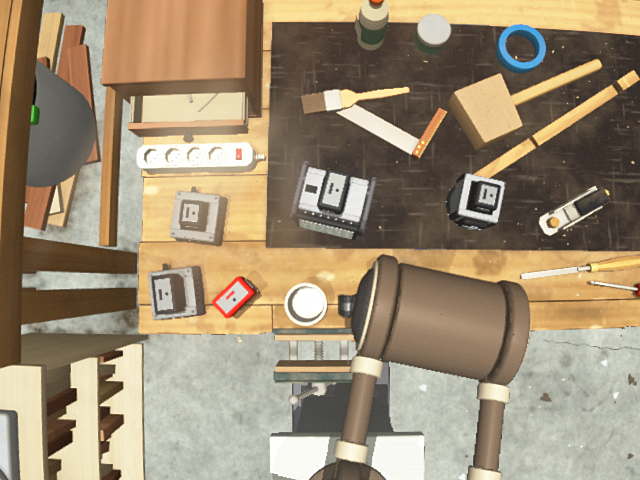

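The final top view shows all four packs home, with cap heights within 1 mm of nominal, at (176,292), (197,212), (335,190) and (487,195). The red pack and pot have not moved; the arm hides the tape in this view. Handing in.

```bash
python3 -c "
from h import *
ctrl.hand_in(); st('done')"
```

```text
the job is handed in; nothing more can be done
the job is handed in; nothing more can be done
```

All four packs are swapped and the job is handed in at about 70 s on the robot's clock. The large charged pack is in the lamp and the small charged pack is in the laser level. The small run-down pack is in charger_1 and the large run-down pack is in charger_2, after standing upright on the front strip in between.

**Seating:** the last top-camera check put every cap within 1 mm of its fully seated height.

| Well | Cap top measured (mm) | Seated height (mm) |
|---|---|---|
| Lamp | 137.7 | 138 |
| Laser level | 120.7 | 121 |
| Charger_1 | 90.1 | 91 |
| Charger_2 | 102.5 | 103 |

**Bystanders:** the pot and the red look-alike measured unmoved. The arm hid the tape measure in the last picture. It looked undisturbed in the wrist picture before the last move, but I did not re-measure it.

**What went wrong:** the first two tries to grip the small run-down pack in the laser level slid off its top, and a third, stepped close showed why. The fingertips end about 30 mm short of the stated tool point, so the first two large-pack moves had only a shallow hold, though both packs landed correctly. I measured the true reach with two cameras and gripped deeper from then on. The highest wrist force I read was about 35 N, during the second failed grip. That pack stayed in place.

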